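# Close up a slip pad with a straightedge in a squaring corner

## Robot

A 6-joint arm with a two-finger parallel gripper is mounted at the origin on a cart in front of the work surface, level with it; the furniture and walls round the work are solid. World frame = base frame: x ahead of the robot, y to its left, z up, the work surface at z = 0. Lengths are in m, angles in degrees, forces in N, time in s.
With the tool pointing down it reaches from about 0.3 to 0.875 m from the base axis. Payload 6.4 kg.
Tool frame: the origin (TCP) lies at the centre of the arm's flange, where the gripper is bolted on; the fingertips stand 173 mm ahead of it and the grasp point (between the pads) lies 155 mm ahead of it; z points along the fingers, y is the line along which they close (so a half turn about z gives the same grasp; the last joint's range is limited). The gripper opens to 85 mm and grips with 20 to 120 N. Pads are 22 mm wide; open, the fingers measure 114 mm over their backs; the gripper's body (76 mm by 85 mm) begins 54 mm behind the grasp point. The pads swing forward as they close: fully open they stand 13 mm farther back than shut.
Start: joints at [-87.68, 10.359, 92.074, -0, 77.567, -11.82], TCP at [0.14, -0.558, 0.405] pointing down, gripper open.
Joint ranges: [-171.53, 171.53], [-51.25, 118.39], [17.06, 147.69], [-65.23, 245.23], [0, 150.52], [-178.68, 178.68]. Speed limits (degrees/s): [147.25, 147.25, 172.46, 180, 180, 180].

## Interface

Orientations are given as a 3x3 rotation matrix whose columns are the frame's x, y, z axes.
In Python, from bench import manip, optics gives the robot as it stands.
- The arm moves only by the tool move_arm, never from a script. Its arguments are lists of equal length, an entry for each row: "delta_pos": the shift along the tool's x, y, z in m, a list of three; "yaw": the turn about the tool's z in degrees; "jaw": the opening in per cent of the stroke, from 0 (shut) to 100 (fully open). In form: {"delta_pos": [[tx, ty, tz], ...], "yaw": [yaw, ...], "jaw": [jaw, ...]}. A call has 1 to 20 rows; each row is the pose to reach, as a shift and turn from the pose commanded when the call began, along the tool's axes at that moment; what a row does not reach only later rows make up. A row lasts 1/8 s, in which the tool goes at most 62.5 mm and 10.7 degrees, less where a joint would pass 70% of its speed; a pose out of reach is approached as far as the arm can. A call with a gripper value outside its range is refused whole. The fingers move at their own pace and stop on an object; the grip force is fixed at half the most. Time passes only in rows, so rows that repeat a pose let the fingers close. It gives the time, the measured TCP pose, the force, the opening and the grip force at its end, in the units of the state.
- manip.sense(): the state, without advancing time (a new reading comes with each control period).
- optics.camera(name): name is "side" or "top" or "wrist"; returns a dict with "image" (480x640x3 uint8, red, green, blue), "z_map" (480x640 float32, m along the optical axis (not along the pixel's ray), 0 where there is no reading), "fx", "fy", "cx", "cy" (pixels), "k1" (the pictures are not rectified: a ray, as slopes to the right and down, at radius r is drawn at 1 + k1 r^2 times it, then the intrinsics apply), "pose" (4x4, takes a point from camera to world coordinates); the wrist camera has in their place "hand_eye" (4x4, takes a point from camera to tool coordinates, whose origin is the TCP and whose axes are the flange's). Camera axes: x right, y up, looking along -z (the intrinsics and any distortion apply to the point x, -y, -z); pixel columns grow to the right and rows downward; lengths in m; the calibration is good to about 2 mm. A picture is of the moment at which its call begins: read the wrist's pose just before it.
- manip.sign_off(): hands the job in; it is judged then, once.
The state is a dict: "time_s": time; "qpos": joint angles; "qvel": joint speeds; "joint_efforts": joint torques, N m; "position": TCP position; "eef_rot": TCP orientation; "ft_force": force on the tool from outside, world axes, zero at the start; "torque": the same for the moment, N m; "gripper_width": opening from 0.0 (shut) to 1.0 (fully open); "finger_force": force on a finger pad.
Only numpy, scipy, OpenCV 4.12 (cv2) and the standard library are available. Lean on these libraries where they do the work, as an engineer would, in place of code of your own. Each camera call takes 0.05 s, during which the arm holds its last target. There are 200 camera calls.

## Task

Square up the white slip pad in the wooden corner on the counter: push the pad's long edge up flush against the long wooden fence, with the aluminium straightedge lying flush along the pad's opposite long edge and its far end touching the short wooden stop. With everything in place, press the straightedge sideways against the pad for about half a second, firmly enough to feel the fence behind it (roughly 10 N) but never hard (over 40 N would crease the slips), then let go. Slide the straightedge and the pad flat on the counter, do not pick them up, and leave the other things where they are.

Things in the scene. Friction and masses are not known exactly. Their poses are not given: they have to be found in the camera images.
- jig: L-shaped corner of two rigid wooden bars 20 mm high, screwed down. Origin: the inner corner at counter level, z up. The long fence runs 240 mm along own -x (towards the robot), working face y = 0, bar 16 mm thick at y < 0. The short stop runs 130 mm along own +y (to the left), working face x = 0, bar 15 mm thick at x > 0. The work lies at x < 0, y > 0.
- pad_mid (a point): centre (4.5 mm up) of the loose pad of white slips, 104 x 170 x 9 mm, 0.09 to 0.18 kg, own x across its width (104), own y along its length (170). It lies a little askew, 1 to 5 cm off the fence, its length roughly along it. Flush on the fence its centre is at y = 0.052 in the corner's frame; its place along the fence does not matter.
- strip_mid (a point): centre (6 mm up) of the loose aluminium straightedge, a solid bar 30 x 150 x 12 mm, 0.10 to 0.21 kg, own x across its width (30), own y along its length (150). It lies askew on the pad's side away from the fence. At the end its centre is at x = -0.075, y = 0.119 in the corner's frame, its length along the fence.
- tape_roll: bystander: roll of brown tape lying flat, 81 mm across, 19 mm high, behind the fence; origin under its centre
- staple_box: bystander: small white carton, 40 x 62 x 18 mm, behind the stop; origin under its centre
- mug: bystander: the nearer of two white mugs, 82 mm across, 91 mm high, at the right; origin under its centre
- ink_bottle: bystander: dark blue bottle with a black cap, 37 mm across, 76 mm high, at the back left of the corner; origin under its centre
- glue_stick: bystander: white stick with a green cap, standing, 26 mm across, 86 mm high, at the back left; origin under its centre
- strip: the same straightedge; this origin is the centre of its underside, axes as at its centre
- pad: the same pad; this origin is the centre of its underside, axes as at its centre
There are look-alikes about, which are no part of the job. What is shaped like the strip but green or orange is not meant.

How it is judged (in metres and radians):
On the way:
1. with pad and straightedge squared up in the corner, the straightedge is pressed on the pad and the pad on the fence (y of pad_mid in the frame of jig below 0.054 m and y of strip_mid in the frame of jig between 0.114 and 0.1215 m and x of strip_mid in the frame of jig above -0.0775 m and angle between the y axis of each of strip_mid, pad_mid and the x axis of jig, either way round below 0.025 rad and height (world z) of strip_mid below 0.01 m and height (world z) of pad_mid below 0.009 m and contact force between strip and pad above 3 N and contact force between pad and jig above 3 N), for 0.2 s.
At the end, for the whole second after the job is handed in: pad flush on the fence (within 2 mm and 0.025 rad), straightedge flush along the pad's other long edge (its centre within 2.5 mm of the flush place, 0.025 rad) and its end within 2.5 mm of the stop, both flat on the counter, at rest and released (y of pad_mid in the frame of jig below 0.054 m and y of strip_mid in the frame of jig between 0.114 and 0.1215 m and x of strip_mid in the frame of jig above -0.0775 m and angle between the y axis of each of strip_mid, pad_mid and the x axis of jig, either way round below 0.025 rad and height (world z) of strip_mid below 0.01 m and height (world z) of pad_mid below 0.009 m and linear speed of each of strip, pad below 0.01 m/s); the robot touches nothing.
It fails at once if the straightedge is pressed on the pad with more than 40 N (contact force between strip and pad above 40 N).
It fails at once if the straightedge or the pad is lifted off the counter (height (world z) of any of strip_mid, pad_mid above 0.03 m).
It fails at once if the tape roll, staple carton, mug, ink bottle or glue stick is shifted by more than 15 mm (distance of any of tape_roll, staple_box, mug, ink_bottle, glue_stick from where it was at the start of the episode above 0.015 m).
It also fails if it takes over 72 s, if anything falls off the work surface, if the arm or the gripper's body presses on something with over 40 N, if the wrist force passes 120 N, or if a joint passes its speed limit or range.

## Working session

There is one attempt and no reset: what is moved stays moved. The work goes in short steps, Python scripts to look and compute and a tool call to move; the robot and the scene stay as the last step left them, time stands still between calls to the robot, and variables do not carry over. Pictures are saved under pics/ and viewed, at most 10 in all, crops included, and the job is handed in when it is done.

Besides the shell and the picture viewer there is one more tool, called in YAML: its name, and indented under it one key for each argument. move_arm: Moves the arm, as the interface text tells. Its arguments: {"type":"object","properties":{"delta_pos":{"type":"array","items":{"type":"array","items":{"type":"number"}}},"yaw":{"type":"array","items":{"type":"number"}},"jaw":{"type":"array","items":{"type":"number"}}},"required":["delta_pos","yaw","jaw"]}

```bash
mkdir -p pics; cat > h.py <<'E'
import numpy as np, cv2
from bench import manip, optics
def cam(n):
    c=optics.camera(n); return c
def ray(c,uv,pose=None):
    P=c.get("pose") if pose is None else pose
    uv=np.atleast_2d(np.asarray(uv,float))
    d=(uv-[c["cx"],c["cy"]])/[c["fx"],c["fy"]]
    s=d.copy()
    for _ in range(20): s=d/(1+c["k1"]*(s**2).sum(1,keepdims=True))
    v=np.c_[s[:,0],-s[:,1],-np.ones(len(s))]
    P=np.asarray(P); return P[:3,3], v@P[:3,:3].T
def onplane(c,uv,z,pose=None):
    o,v=ray(c,uv,pose); return o+v*((z-o[2])/v[:,2])[:,None]
E
python3 - <<'E'
from h import *
s=manip.sense();print(s["position"],s["eef_rot"],s["ft_force"],s["gripper_width"])
for n in("top","side"):
    c=cam(n);cv2.imwrite(f"pics/{n}0.png",c["image"][:,:,::-1]);print(n,c["fx"],c["k1"],np.round(c["pose"],3).tolist())
    np.save(n+"0.npy",c,allow_pickle=True)
E
```

```text
[ 0.14049469 -0.55731444  0.40378966] [[ 9.69694211e-01  2.44321778e-01 -8.11616660e-05]
 [ 2.44321548e-01 -9.69692722e-01  1.73378600e-03]
 [ 3.44899800e-04 -1.70107179e-03 -9.99998494e-01]] [-0.82661189  0.51516871 -0.14164237] 0.998181756687424
top 461.19673482312146 -0.07711052029691923 [[-0.011, 0.997, -0.07, 0.53], [-1.0, -0.01, 0.019, -0.034], [0.018, 0.071, 0.997, 1.115], [0.0, 0.0, 0.0, 1.0]]
side 482.5874151266417 -0.05093080284708498 [[-0.958, 0.128, -0.255, 0.258], [-0.286, -0.409, 0.867, 1.034], [0.007, 0.904, 0.428, 0.583], [0.0, 0.0, 0.0, 1.0]]
```

View pics/top0.png

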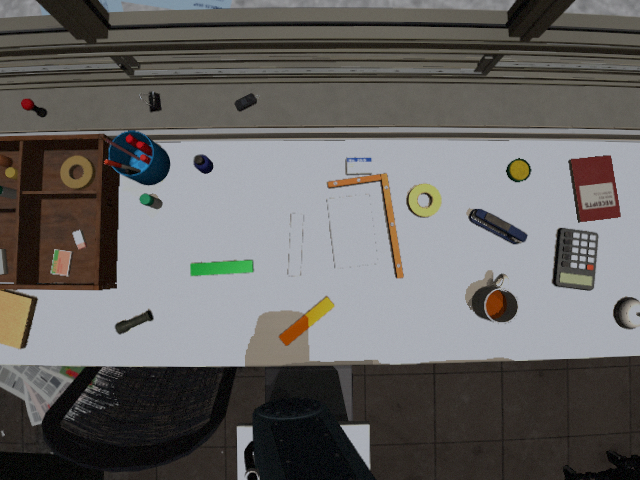

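View pics/side0.png

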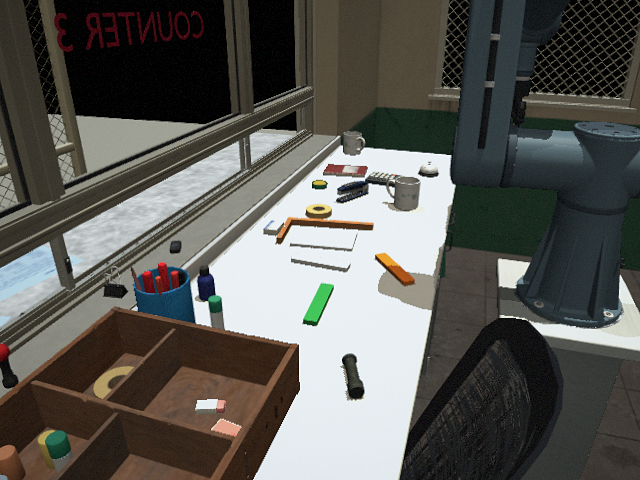

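Top view: fence from the corner (~384,182) to (400,277), stop left to (328,185), pad at about (330–378, 195–268), strip at (289–302, 212–276). The orange and green bars are decoys. White on white, so I'll check whether the depth separates them.

```bash
cat >> h.py <<'E'
def hmap(c,pose=None):
    P=np.asarray(c.get("pose") if pose is None else pose)
    H,W=c["z_map"].shape
    v,u=np.mgrid[:H,:W]; o,r=ray(c,np.c_[u.ravel(),v.ravel()],P)
    X=o+r*c["z_map"].reshape(-1,1); return X.reshape(H,W,3)
E
python3 - <<'E'
from h import *
c=np.load("top0.npy",allow_pickle=True).item()
X=hmap(c); z=X[...,2]
cr=(slice(150,300),slice(260,440))
print("counter noise",np.median(z[220:260,260:280]),z[220:260,260:280].std(), "pad",np.median(z[210:250,340:370]),"strip",np.median(z[220:270,293:298]))
im=c["image"][cr]; g=cv2.createCLAHE(4,(4,4)).apply(cv2.cvtColor(im,cv2.COLOR_RGB2GRAY))
hz=np.clip((z[cr]+.005)/.03*255,0,255).astype(np.uint8)
cv2.imwrite("pics/crop1.png",cv2.resize(np.hstack([g,hz]),None,fx=2.2,fy=2.2,interpolation=cv2.INTER_CUBIC))
hsv=cv2.cvtColor(c["image"],cv2.COLOR_RGB2HSV)
m=cv2.inRange(hsv,(5,120,80),(20,255,255)); m[:, :325]=0; m[:,405:]=0; m[:170]=0;m[290:]=0
ct=max(cv2.findContours(m,0,2)[0],key=cv2.contourArea)[:,0]
ap=cv2.approxPolyDP(ct,3,True)[:,0];print(ap.tolist());print(np.round(onplane(c,ap,.02),3).tolist())
w=optics.camera("wrist");print(w["fx"],w["k1"],np.round(w["hand_eye"],3).tolist())
E
```

```text
counter noise -0.0003605189764729344 0.06822124745423172 pad 0.008853756995613637 strip 0.011657587453979157
[[328, 182], [330, 187], [382, 180], [396, 272], [401, 277], [389, 190], [383, 188], [388, 186], [386, 174], [359, 177], [359, 182], [356, 178], [338, 180], [335, 186], [333, 181]]
[[0.731, -0.066, 0.02], [0.718, -0.071, 0.02], [0.735, -0.196, 0.02], [0.513, -0.225, 0.02], [0.501, -0.237, 0.02], [0.71, -0.213, 0.02], [0.715, -0.198, 0.02], [0.72, -0.211, 0.02], [0.749, -0.207, 0.02], [0.742, -0.141, 0.02], [0.73, -0.141, 0.02], [0.74, -0.134, 0.02], [0.735, -0.09, 0.02], [0.721, -0.083, 0.02], [0.733, -0.078, 0.02]]
344.64251653667554 -0.03255954457945022 [[0.0, 0.951, 0.308, 0.079], [1.0, 0.0, -0.001, -0.001], [-0.001, 0.308, -0.951, 0.031], [0.0, 0.0, 0.0, 1.0]]
```

View pics/crop1.png

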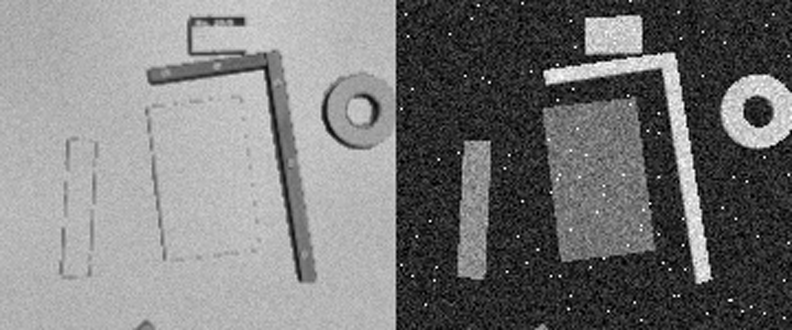

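The depth view separates pad, strip and jig clearly. Next I'll fit rectangles to the depth masks.

```bash
cat >> h.py <<'E'
def rect(mask,c,z,pose=None):
    n,l,st,_=cv2.connectedComponentsWithStats(mask.astype(np.uint8))
    out=[]
    for i in range(1,n):
        if st[i,4]<150: continue
        ct=max(cv2.findContours((l==i).astype(np.uint8),0,1)[0],key=cv2.contourArea)[:,0]
        p=onplane(c,ct,z,pose)[:,:2]
        (x,y),wh,a=cv2.minAreaRect((p*1000).astype(np.float32))
        m=np.argwhere(l==i)[:,::-1]; q=onplane(c,m,z,pose)[:,:2]
        e=np.linalg.eigh(np.cov(q.T))[1][:,1]; e=e*np.sign(e[0])
        out.append((q.mean(0).round(4).tolist(),[round(t) for t in sorted(wh)],round(float(np.degrees(np.arctan2(e[1],e[0]))),2)))
    return out
def segment(c,pose=None,lim=(.42,.80,-.31,.12)):
    X=hmap(c,pose); z=cv2.medianBlur(X[...,2].astype(np.float32),5)
    x,y=X[...,0],X[...,1]
    roi=(x>lim[0])&(x<lim[1])&(y>lim[2])&(y<lim[3])
    hsv=cv2.cvtColor(c["image"],cv2.COLOR_RGB2HSV)
    sat=cv2.dilate((hsv[...,1]>100).astype(np.uint8),np.ones((3,3)))>0
    low=roi&(z>.0045)&(z<.0145)&~sat
    jig=roi&(z>.0155)&(z<.026)&(hsv[...,1]>100)&(hsv[...,0]<22)
    k=np.ones((3,3),np.uint8)
    low=cv2.morphologyEx(low.astype(np.uint8),cv2.MORPH_OPEN,k)
    return X,low,jig
def report(c,pose=None):
    X,low,jig=segment(c,pose)
    for r in rect(low,c,.0105,pose): print("low",r)
    # jig: bars by two rounds
    p=np.argwhere(jig)[:,::-1]; q=onplane(c,p,.02,pose)[:,:2]
    ang=.13; R=None
    q0=np.median(q,0)
    f=np.argwhere(jig); n,l,st,_=cv2.connectedComponentsWithStats(jig.astype(np.uint8)); i=1+np.argmax(st[1:,4])
    p=np.argwhere(l==i)[:,::-1]; q=onplane(c,p,.02,pose)[:,:2]
    for _ in range(4):
        ex=np.array([np.cos(ang),np.sin(ang)]); ey=np.array([-ex[1],ex[0]])
        a=q@ex;b=q@ey
        far=np.percentile(a,99.7); lowb=np.percentile(b,.3)
        F=q[(a<far-.03)&(b<lowb+.03)]; S=q[(b>lowb+.03)&(a>far-.035)]
        fm=F.mean(0); e=np.linalg.eigh(np.cov(F.T))[1][:,1]; e*=np.sign(e[0]); ang=np.arctan2(e[1],e[0])
    ex=np.array([np.cos(ang),np.sin(ang)]); ey=np.array([-ex[1],ex[0]])
    y0=(F@ey).mean()+.008; x0=(S@ex).mean()-.0075
    O=ex*x0+ey*y0
    es=np.linalg.eigh(np.cov(S.T))[1][:,1]; es*=np.sign(es[1])
    print("jig O",O.round(4),"ang",np.degrees(ang).round(2),"stop ang",(np.degrees(np.arctan2(es[1],es[0]))-90).round(2),len(F),len(S),"widths",4*(F@ey).std()*.866,4*(S@ex).std()*.866)
    for r in rect(low,c,.0105,pose):
        d=np.array(r[0])-O; print("  in jig",r[1],np.round([d@ex,d@ey],4),"ang",round(r[2]-np.degrees(ang),2))
    return O,ang
def wpose(s,c):
    T=np.eye(4);T[:3,:3]=s["eef_rot"];T[:3,3]=s["position"];return T@np.asarray(c["hand_eye"])
E
python3 - <<'E'
from h import *
c=np.load("top0.npy",allow_pickle=True).item(); report(c)
E
```

```text
low ([0.6122, -0.1218], [104, 170], 6.0)
low ([0.5805, 0.0141], [30, 149], -3.01)
jig O [ 0.7348 -0.1933] ang 7.93 stop ang 8.11 577 259 widths 0.016320815562516196 0.014943948188328057
  in jig [104, 170] [-0.1115  0.0877] ang -1.93
  in jig [30, 149] [-0.1242  0.2267] ang -10.94
```

move_arm:
  delta_pos:
    - [0.02, -0.015, 0]
    - [0.06, -0.047, 0]
    - [0.1, -0.08, 0]
    - [0.14, -0.11, 0]
    - [0.18, -0.14, 0]
    - [0.22, -0.175, 0]
    - [0.26, -0.205, 0]
    - [0.3, -0.235, 0]
    - [0.34, -0.27, 0]
    - [0.38, -0.3, 0]
    - [0.42, -0.33, 0]
    - [0.46, -0.365, 0]
    - [0.5, -0.395, 0]
    - [0.535, -0.422, 0]
    - [0.555, -0.438, 0]
    - [0.566, -0.447, 0]
    - [0.566, -0.447, 0]
    - [0.566, -0.447, 0]
  yaw: [0, 2, 4, 6, 8, 10, 12, 14, 16, 17.1, 17.1, 17.1, 17.1, 17.1, 17.1, 17.1, 17.1, 17.1]
  jaw: [100, 100, 100, 100, 100, 100, 100, 100, 100, 100, 100, 100, 100, 100, 100, 100, 100, 100]

```text
time_s: 2.4
position: [0.5796, 0.0136, 0.4046]
eef_rot: [[0.999, -0.052, -0.0], [-0.052, -0.999, -0.0], [-0.0, 0.0, -1.0]]
ft_force: [0.7, -0.4, 0.4]
gripper_width: 1.003
finger_force: 0.0
```

```bash
cat > look.py <<'E'
import sys
from h import *
s=manip.sense(); w=optics.camera("wrist")
print(np.round(s["position"],4), "heading",np.degrees(np.arctan2(s["eef_rot"][1][0],s["eef_rot"][0][0])).round(2),s["time_s"],np.round(s["ft_force"],1))
cv2.imwrite("pics/%s.png"%sys.argv[1],w["image"][:,:,::-1])
report(w,wpose(s,w))
if len(sys.argv)>2: report(optics.camera("top"))
E
python3 look.py w1
```

```text
[0.5796 0.0136 0.4046] heading -2.99 2.4 [ 0.7 -0.4  0.4]
low ([0.6192, -0.1215], [104, 169], 6.4)
low ([0.5857, 0.0125], [30, 149], -3.05)
jig O [ 0.734  -0.1929] ang 7.89 stop ang 7.83 3394 2029 widths 0.017348120888105806 0.01528096942381012
  in jig [104, 169] [-0.104   0.0865] ang -1.49
  in jig [30, 149] [-0.1188  0.2238] ang -10.94
```

View pics/w1.png

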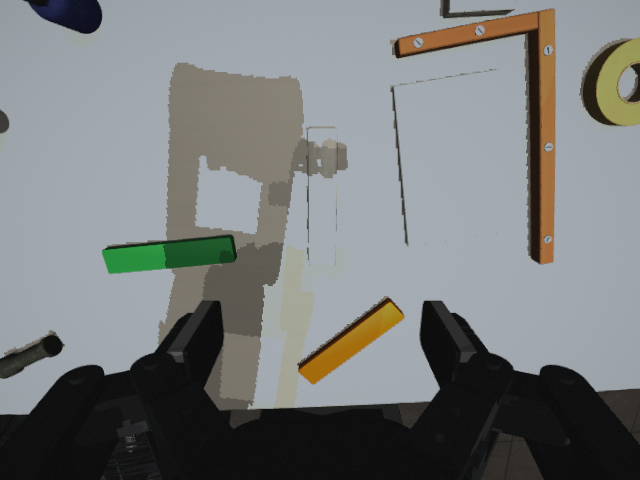

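Wrist view: strip at cols 307–337, rows 127–265, with the pad and corner at upper right. The pixel-mean centres are biased by perspective, so I'll switch to the rectangle centres and compare both cameras.

```bash
python3 - <<'E'
t=open("h.py").read()
t=t.replace("out.append((q.mean(0).round(4).tolist()","bx=cv2.boxPoints(((x,y),wh,a)); ed=max([bx[1]-bx[0],bx[2]-bx[1]],key=np.linalg.norm); ed=ed*np.sign(ed[0]); am=np.degrees(np.arctan2(ed[1],ed[0]))\n        out.append(([round(x/1000,4),round(y/1000,4)]")
t=t.replace("sorted(wh)]","sorted(wh)]+[round(float(am),2)]")
open("h.py","w").write(t)
E
python3 look.py w2 1
```

```text
[0.5796 0.0134 0.4047] heading -3.02 2.45 [-0.1  0.2 -0.9]
low ([0.6135, -0.1219], [105, 169, 6.19], 6.34)
low ([0.5812, 0.0128], [30, 149, -3.13], -3.03)
jig O [ 0.734 -0.193] ang 7.83 stop ang 7.86 3385 2035 widths 0.017353911404473035 0.015258835681048709
  in jig [105, 169, 6.19] [-0.1097  0.0869] ang -1.49
  in jig [30, 149, -3.13] [-0.1233  0.2247] ang -10.86
low ([0.6125, -0.1205], [108, 170, 5.71], 3.54)
low ([0.5206, 0.0161], [29, 31, 89.41], 64.28)
jig O [ 0.7347 -0.1932] ang 7.96 stop ang 8.28 572 257 widths 0.016167517726633197 0.014858670538949497
  in jig [108, 170, 5.71] [-0.1109  0.0889] ang -4.42
  in jig [29, 31, 89.41] [-0.183   0.2369] ang 56.32
```

move_arm:
  delta_pos:
    - [0.001, 0, 0.02]
    - [0.001, 0, 0.06]
    - [0.001, 0, 0.1]
    - [0.001, 0, 0.14]
    - [0.001, 0, 0.175]
    - [0.001, 0, 0.2]
    - [0.001, 0, 0.215]
    - [0.001, 0, 0.225]
    - [0.001, 0, 0.23]
    - [0.001, 0, 0.23]
    - [0.001, 0, 0.23]
    - [0.001, 0, 0.23]
    - [0.001, 0, 0.23]
    - [0.001, 0, 0.23]
    - [0.001, 0, 0.23]
    - [0.001, 0, 0.23]
  yaw: [0, 0, 0, 0, 0, 0, 0, 0, 0, 0, 0, 0, 0, 0, 0, 0]
  jaw: [80, 80, 80, 80, 80, 80, 80, 80, 80, 60, 40, 30, 20, 20, 20, 20]

```text
time_s: 4.55
position: [0.5817, 0.014, 0.1758]
eef_rot: [[0.999, -0.052, 0.002], [-0.052, -0.999, -0.0], [0.002, 0.0, -1.0]]
ft_force: [-1.4, 0.3, 5.6]
gripper_width: 0.334
finger_force: 59.9
```

move_arm:
  delta_pos:
    - [0.003, 0.001, 0]
    - [0.009, 0.004, 0]
    - [0.016, 0.007, 0]
    - [0.023, 0.01, 0]
    - [0.03, 0.013, 0]
    - [0.037, 0.016, 0]
    - [0.044, 0.019, 0]
    - [0.049, 0.021, 0]
    - [0.0515, 0.022, 0]
    - [0.0515, 0.022, 0]
    - [0.0515, 0.022, 0]
    - [0.0515, 0.022, 0]
  yaw: [0, -1, -2.5, -4, -5.5, -7, -8.5, -10, -10.9, -10.9, -10.9, -10.9]
  jaw: [20, 20, 20, 20, 20, 20, 20, 20, 20, 20, 20, 20]

```text
time_s: 6.05
position: [0.6312, -0.0101, 0.1758]
eef_rot: [[0.99, 0.139, -0.001], [0.139, -0.99, 0.0], [-0.001, -0.001, -1.0]]
ft_force: [-5.7, 1.7, 11.2]
gripper_width: 0.329
finger_force: 60.5
```

```bash
python3 look.py w3 | head -8
```

```text
[ 0.6312 -0.0101  0.1758] heading 7.97 6.05 [-5.7  1.7 11.2]
low ([0.6396, -0.0084], [42, 132, 7.98], 7.99)
low ([0.6296, -0.1184], [104, 138, 6.33], 41.48)
low ([0.5554, -0.0894], [9, 53, 47.57], 48.59)
jig O [nan nan] ang nan stop ang nan 0 0 widths nan nan
  in jig [42, 132, 7.98] [nan nan] ang nan
  in jig [104, 138, 6.33] [nan nan] ang nan
  in jig [9, 53, 47.57] [nan nan] ang nanh.py:58: RuntimeWarning: Mean of empty slice.
  fm=F.mean(0); e=np.linalg.eigh(np.cov(F.T))[1][:,1]; e*=np.sign(e[0]); ang=np.arctan2(e[1],e[0])
  ret = um.true_divide(
  avg = a.mean(axis, **keepdims_kw)
h.py:58: RuntimeWarning: Degrees of freedom <= 0 for slice
  fm=F.mean(0); e=np.linalg.eigh(np.cov(F.T))[1][:,1]; e*=np.sign(e[0]); ang=np.arctan2(e[1],e[0])
  c *= np.true_divide(1, fact)
  c *= np.true_divide(1, fact)
h.py:60: RuntimeWarning: Mean of empty slice.
  y0=(F@ey).mean()+.008; x0=(S@ex).mean()-.0075
  ret = ret.dtype.type(ret / rcount)
h.py:62: RuntimeWarning: Degrees of freedom <= 0 for slice
  es=np.linalg.eigh(np.cov(S.T))[1][:,1]; es*=np.sign(es[1])
  ret = _var(a, axis=axis, dtype=dtype, out=out, ddof=ddof,
  arrmean = um.true_divide(arrmean, div, out=arrmean,
  ret = ret.dtype.type(ret / rcount)
```

move_arm:
  delta_pos:
    - [0, 0, 0]
    - [0, 0, 0]
    - [0, 0, 0]
    - [0, 0, -0.01]
    - [0, 0, -0.04]
    - [0, 0, -0.08]
    - [0, 0, -0.13]
    - [0, 0, -0.18]
    - [0, 0, -0.21]
    - [0, 0, -0.225]
    - [0, 0, -0.225]
    - [0, 0, -0.225]
  yaw: [0, 0, 0, 0, 0, 0, 0, 0, 0, 0, 0, 0]
  jaw: [45, 50, 50, 55, 60, 60, 80, 100, 100, 100, 100, 100]

```text
time_s: 7.6
position: [0.631, -0.0105, 0.3977]
eef_rot: [[0.99, 0.138, -0.003], [0.138, -0.99, 0.001], [-0.003, -0.001, -1.0]]
ft_force: [0.2, 0.8, -0.5]
gripper_width: 1.001
finger_force: 0.0
```

```bash
python3 look.py w4 1 2>/dev/null
```

```text
[ 0.631  -0.0105  0.3977] heading 7.94 7.6 [ 0.2  0.8 -0.5]
low ([0.7695, -0.1107], [4, 38, 3.24], 2.45)
low ([0.6307, -0.0102], [30, 149, 7.97], 8.01)
low ([0.6136, -0.1222], [104, 169, 6.04], 6.19)
jig O [ 0.7347 -0.1926] ang 7.91 stop ang 7.89 2850 1714 widths 0.017250292555667852 0.014628565551992597
  in jig [4, 38, 3.24] [0.0457 0.0764] ang -5.46
  in jig [30, 149, 7.97] [-0.0779  0.195 ] ang 0.1
  in jig [104, 169, 6.04] [-0.1103  0.0865] ang -1.72
low ([0.613, -0.1209], [106, 170, 5.8], -6.68)
low ([0.5896, -0.015], [33, 69, 11.7], 9.68)
jig O [ 0.7345 -0.1933] ang 7.92 stop ang 9.79 574 142 widths 0.01629889362593777 0.014939488232619326
  in jig [106, 170, 5.8] [-0.1104  0.0885] ang -14.6
  in jig [33, 69, 11.7] [-0.119   0.1966] ang 1.76
```

move_arm:
  delta_pos:
    - [0, -0.01, 0]
    - [0, -0.02, 0]
    - [0, -0.03, 0]
    - [0, -0.04, 0]
    - [0, -0.04, 0.02]
    - [0, -0.04, 0.05]
    - [0, -0.04, 0.08]
    - [0, -0.04, 0.11]
    - [0, -0.04, 0.14]
    - [0, -0.04, 0.17]
    - [0, -0.04, 0.195]
    - [0, -0.04, 0.215]
    - [0, -0.04, 0.225]
    - [0, -0.04, 0.231]
    - [0, -0.04, 0.231]
    - [0, -0.04, 0.231]
  yaw: [-10, -20, -30, -40, -50, -60, -70, -80, -90, -90, -90, -90, -90, -90, -90, -90]
  jaw: [100, 100, 100, 100, 100, 100, 100, 100, 100, 100, 100, 100, 100, 100, 100, 100]

```text
time_s: 9.7
position: [0.6264, 0.029, 0.1696]
eef_rot: [[-0.138, 0.99, 0.002], [0.99, 0.138, -0.0], [-0.0, 0.002, -1.0]]
ft_force: [-0.1, -0.6, -0.4]
gripper_width: 1.0
finger_force: 0.0
```

```bash
python3 look.py w5 2>/dev/null
```

```text
[0.6264 0.029  0.1696] heading 97.94 9.7 [-0.1 -0.6 -0.4]
low ([0.5834, 0.0224], [2, 21, -82.38], -82.43)
low ([0.6689, 0.0343], [2, 21, -82.49], -81.64)
low ([0.6315, -0.0077], [36, 108, 8.2], 7.84)
low ([0.5402, -0.0747], [9, 33, 10.03], 9.46)
```

View pics/w5.png

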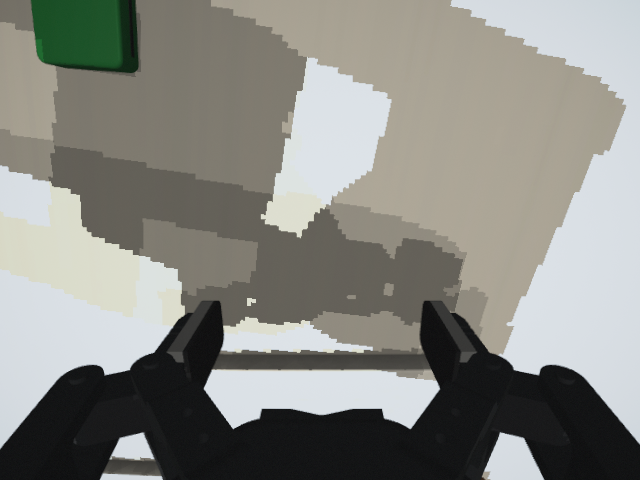

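The fingers sit just behind the strip, whose edge is at row ~360. I'll lower 4 mm and push.

move_arm:
  delta_pos:
    - [0, 0, 0.004]
    - [0, 0, 0.004]
    - [-0.004, 0, 0.004]
    - [-0.008, 0, 0.004]
    - [-0.012, 0, 0.004]
    - [-0.016, 0, 0.004]
    - [-0.02, 0, 0.004]
    - [-0.024, 0, 0.004]
    - [-0.028, 0, 0.004]
    - [-0.032, 0, 0.004]
    - [-0.036, 0, 0.004]
    - [-0.04, 0, 0.004]
    - [-0.044, 0, 0.004]
    - [-0.048, 0, 0.004]
    - [-0.051, 0, 0.004]
    - [-0.054, 0, 0.004]
    - [-0.057, 0, 0.004]
    - [-0.06, 0, 0.004]
    - [-0.063, 0, 0.004]
    - [-0.066, 0, 0.004]
  yaw: [0, 0, 0, 0, 0, 0, 0, 0, 0, 0, 0, 0, 0, 0, 0, 0, 0, 0, 0, 0]
  jaw: [100, 100, 100, 100, 100, 100, 100, 100, 100, 100, 100, 100, 100, 100, 100, 100, 100, 100, 100, 100]

```text
time_s: 12.25
position: [0.6351, -0.0364, 0.1647]
eef_rot: [[-0.138, 0.99, 0.0], [0.99, 0.138, -0.0], [-0.0, 0.0, -1.0]]
ft_force: [-1.0, 2.1, 1.5]
gripper_width: 0.997
finger_force: 1.1
```

```bash
cat > st.py <<'E'
from h import *
O=np.array([.7343,-.193]);a=np.radians(7.9);ex=np.array([np.cos(a),np.sin(a)]);ey=np.array([-ex[1],ex[0]])
s=manip.sense();p=np.array(s["position"]);f=np.array(s["ft_force"]);d=p[:2]-O
print("t",s["time_s"],"jig xy",np.round([d@ex,d@ey],4),"z",p[2].round(4),"F jig",np.round([f[:2]@ex,f[:2]@ey,f[2]],1),"head",np.degrees(np.arctan2(s["eef_rot"][1][0],s["eef_rot"][0][0])).round(2))
c=optics.camera("top");report(c)
E
python3 st.py 2>/dev/null
```

```text
t 12.25 jig xy [-0.0768  0.1687] z 0.1647 F jig [-0.7  2.2  1.5] head 97.95
low ([0.6161, -0.133], [102, 171, 7.09], -6.81)
jig O [ 0.7348 -0.1934] ang 7.86 stop ang 8.07 577 219 widths 0.01625884487323516 0.015013546508782168
  in jig [102, 171, 7.09] [-0.1093  0.076 ] ang -14.67
```

move_arm:
  delta_pos:
    - [-0.003, 0, 0]
    - [-0.006, 0, 0]
    - [-0.009, 0, 0]
    - [-0.011, 0, 0]
    - [-0.013, 0, 0]
    - [-0.015, 0, 0]
    - [-0.017, 0, 0]
    - [-0.018, 0, 0]
    - [-0.019, 0, 0]
    - [-0.02, 0, 0]
    - [-0.021, 0, 0]
    - [-0.021, 0, 0]
  yaw: [0, 0, 0, 0, 0, 0, 0, 0, 0, 0, 0, 0]
  jaw: [100, 100, 100, 100, 100, 100, 100, 100, 100, 100, 100, 100]

```text
time_s: 13.8
position: [0.6379, -0.0572, 0.1647]
eef_rot: [[-0.138, 0.99, -0.0], [0.99, 0.138, -0.0], [-0.0, -0.0, -1.0]]
ft_force: [0.2, 1.1, 1.4]
gripper_width: 1.0
finger_force: 0.7
```

```bash
python3 st.py 2>/dev/null
```

```text
t 13.8 jig xy [-0.0768  0.1477] z 0.1647 F jig [0.3 1.  1.4] head 97.94
low ([0.6195, -0.1591], [97, 170, 7.41], -6.99)
jig O [ 0.7353 -0.1932] ang 7.91 stop ang 6.3 579 196 widths 0.01638156893035045 0.014750891119234829
  in jig [97, 170, 7.41] [-0.11    0.0497] ang -14.9
```

move_arm:
  delta_pos:
    - [-0.0005, 0, 0]
    - [-0.001, 0, 0]
    - [-0.0015, 0, 0]
    - [-0.002, 0, 0]
    - [-0.002, 0, 0]
  yaw: [0, 0, 0, 0, 0]
  jaw: [100, 100, 100, 100, 100]

```text
time_s: 14.48
position: [0.6382, -0.0592, 0.1647]
eef_rot: [[-0.138, 0.99, 0.0], [0.99, 0.138, -0.0], [-0.0, 0.0, -1.0]]
ft_force: [0.3, 1.8, -0.1]
gripper_width: 1.001
finger_force: 0.8
```

move_arm:
  delta_pos:
    - [-0.0005, 0, 0]
    - [-0.001, 0, 0]
    - [-0.001, 0, 0]
  yaw: [0, 0, 0]
  jaw: [100, 100, 100]

```text
time_s: 14.85
position: [0.6384, -0.0601, 0.1647]
eef_rot: [[-0.138, 0.99, 0.0], [0.99, 0.138, -0.0], [-0.0, 0.0, -1.0]]
ft_force: [0.2, 1.7, -0.3]
gripper_width: 1.0
finger_force: 0.8
```

move_arm:
  delta_pos:
    - [-0.0005, 0, 0]
    - [-0.001, 0, 0]
    - [-0.001, 0, 0]
  yaw: [0, 0, 0]
  jaw: [100, 100, 100]

```text
time_s: 15.22
position: [0.6385, -0.0611, 0.1647]
eef_rot: [[-0.138, 0.99, -0.0], [0.99, 0.138, -0.0], [-0.0, -0.0, -1.0]]
ft_force: [-0.3, 1.9, 1.2]
gripper_width: 1.001
finger_force: 0.8
```

move_arm:
  delta_pos:
    - [-0.0005, 0, 0]
    - [-0.001, 0, 0]
    - [-0.001, 0, 0]
  yaw: [0, 0, 0]
  jaw: [100, 100, 100]

```text
time_s: 15.6
position: [0.6386, -0.0621, 0.1647]
eef_rot: [[-0.138, 0.99, -0.0], [0.99, 0.138, -0.0], [0.0, -0.0, -1.0]]
ft_force: [0.0, 0.4, 0.9]
gripper_width: 0.999
finger_force: 0.8
```

```bash
python3 look.py w6 2>/dev/null; python3 st.py 2>/dev/null | head -1
```

```text
[ 0.6386 -0.0621  0.1647] heading 97.94 15.6 [0.  0.4 0.9]
low ([0.641, -0.0821], [66, 104, 7.93], 8.01)
low ([0.5531, -0.148], [31, 32, 10.15], 66.1)
low ([0.751, -0.1264], [7, 19, -82.97], -76.3)
jig O [nan nan] ang nan stop ang nan 0 0 widths nan nan
  in jig [66, 104, 7.93] [nan nan] ang nan
  in jig [31, 32, 10.15] [nan nan] ang nan
  in jig [7, 19, -82.97] [nan nan] ang nan
t 15.65 jig xy [-0.0768  0.1428] z 0.1647 F jig [0.2 1.2 1. ] head 97.94
```

View pics/w6.png

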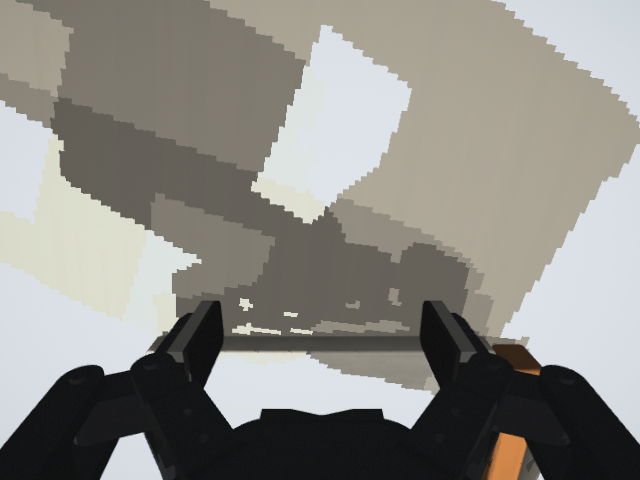

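The strip lies along both fingers (edge at row ~343), beside the stop at right. No fence reaction yet, so I'll keep pushing.

move_arm:
  delta_pos:
    - [-0.0005, 0, 0]
    - [-0.001, 0, 0]
    - [-0.0015, 0, 0]
    - [-0.0015, 0, 0]
  yaw: [0, 0, 0, 0]
  jaw: [100, 100, 100, 100]

```text
time_s: 16.2
position: [0.6388, -0.0626, 0.1647]
eef_rot: [[-0.138, 0.99, -0.0], [0.99, 0.138, 0.002], [0.002, 0.0, -1.0]]
ft_force: [0.4, 7.1, 2.3]
gripper_width: 1.003
finger_force: 3.5
```

Fence contact is felt, about 7 N. I'll back off and look from above to check the gap to the stop.

move_arm:
  delta_pos:
    - [0, 0, 0]
    - [0.002, 0, 0]
    - [0.008, 0, 0]
    - [0.012, 0, -0.01]
    - [0.012, 0, -0.05]
    - [0.012, 0, -0.1]
    - [0.012, 0, -0.15]
    - [0.012, 0, -0.2]
    - [0.012, 0, -0.22]
    - [0.012, 0, -0.22]
    - [0.012, 0, -0.22]
  yaw: [0, 0, 0, 0, 0, 0, 0, 0, 0, 0, 0]
  jaw: [100, 100, 100, 100, 100, 60, 30, 0, 0, 0, 0]

```text
time_s: 17.58
position: [0.6365, -0.0515, 0.3823]
eef_rot: [[-0.138, 0.99, -0.004], [0.99, 0.138, 0.001], [0.001, -0.003, -1.0]]
ft_force: [-0.3, 0.3, 0.2]
gripper_width: -0.0
finger_force: 0.0
```

```bash
python3 look.py w7 1 2>/dev/null; python3 st.py 2>/dev/null | head -1
```

```text
[ 0.6365 -0.0515  0.3823] heading 97.94 17.575 [-0.3  0.3  0.2]
low ([0.6283, -0.1403], [133, 192, 8.0], 29.65)
low ([0.7618, -0.1162], [24, 47, 39.59], 33.7)
jig O [nan nan] ang nan stop ang nan 0 0 widths nan nan
  in jig [133, 192, 8.0] [nan nan] ang nan
  in jig [24, 47, 39.59] [nan nan] ang nan
low ([0.6195, -0.169], [79, 168, 7.63], -6.58)
low ([0.6029, -0.0971], [34, 73, -4.09], -8.75)
jig O [nan nan] ang 7.86 stop ang nan 563 0 widths 0.016058740583431277 nan
  in jig [79, 168, 7.63] [nan nan] ang -14.44
  in jig [34, 73, -4.09] [nan nan] ang -16.61
t 17.675 jig xy [-0.0773  0.1536] z 0.3819 F jig [-0.3 -1.  -1.2] head 97.94
```

View pics/w7.png

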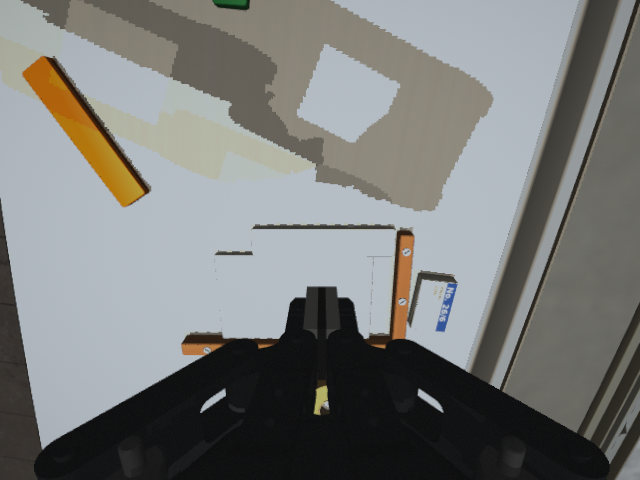

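The pad lies against the fence and the strip along it (cols 252–395, row 226), with the stop beginning at col ~396. Next I'll nudge the strip's near end onto the stop with shut fingers.

move_arm:
  delta_pos:
    - [-0.01, -0.03, 0]
    - [-0.02, -0.06, 0.01]
    - [-0.03, -0.09, 0.03]
    - [-0.0315, -0.106, 0.06]
    - [-0.0315, -0.106, 0.1]
    - [-0.0315, -0.106, 0.14]
    - [-0.0315, -0.106, 0.17]
    - [-0.0315, -0.106, 0.19]
    - [-0.0315, -0.106, 0.2]
    - [-0.0315, -0.106, 0.203]
    - [-0.0315, -0.106, 0.203]
    - [-0.0315, -0.106, 0.203]
  yaw: [0, 0, 0, 0, 0, 0, 0, 0, 0, 0, 0, 0]
  jaw: [0, 0, 0, 0, 0, 0, 0, 0, 0, 0, 0, 0]

```text
time_s: 19.23
position: [0.537, -0.0976, 0.1826]
eef_rot: [[-0.138, 0.99, 0.001], [0.99, 0.138, -0.001], [-0.001, 0.001, -1.0]]
ft_force: [-0.0, 0.2, 0.8]
gripper_width: 0.003
finger_force: 0.0
```

```bash
python3 st.py 2>/dev/null | head -1
```

```text
t 19.225 jig xy [-0.1824  0.1216] z 0.1826 F jig [0.  0.2 0.8] head 97.95
```

move_arm:
  delta_pos:
    - [0, 0.001, 0.001]
    - [0, 0.003, 0.001]
    - [0, 0.005, 0.001]
    - [0, 0.007, 0.001]
    - [0, 0.009, 0.001]
    - [0, 0.011, 0.001]
    - [0, 0.012, 0.001]
    - [0, 0.013, 0.001]
    - [0, 0.014, 0.001]
    - [0, 0.014, 0.001]
  yaw: [0, 0, 0, 0, 0, 0, 0, 0, 0, 0]
  jaw: [0, 0, 0, 0, 0, 0, 0, 0, 0, 0]

```text
time_s: 20.52
position: [0.5504, -0.0955, 0.1807]
eef_rot: [[-0.138, 0.99, -0.0], [0.99, 0.138, 0.0], [0.0, -0.0, -1.0]]
ft_force: [0.5, 0.7, -0.5]
gripper_width: 0.001
finger_force: 0.0
```

```bash
python3 look.py w8 2>/dev/null >/dev/null; python3 st.py 2>/dev/null | head -1
```

```text
t 20.575 jig xy [-0.1688  0.1218] z 0.1807 F jig [-0.1  1.1 -0.4] head 97.94
```

View pics/w8.png

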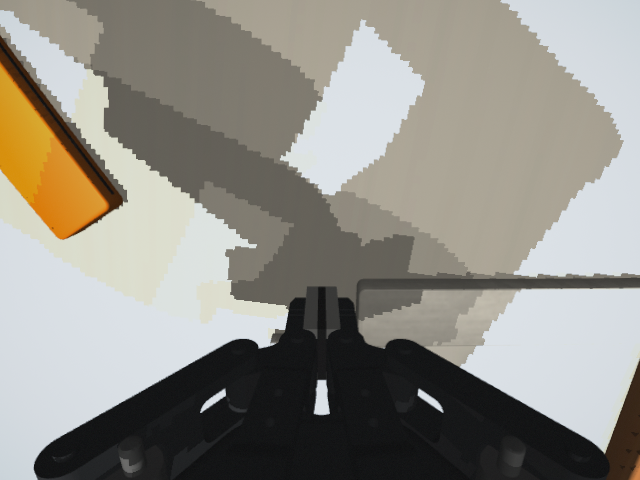

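The strip's end (col 358) is a few mm ahead of the fingers (col ~352). I'll lower 3 mm and creep forward.

move_arm:
  delta_pos:
    - [0, 0, 0.003]
    - [0, 0.0005, 0.003]
    - [0, 0.001, 0.003]
    - [0, 0.0015, 0.003]
    - [0, 0.002, 0.003]
    - [0, 0.0025, 0.003]
    - [0, 0.003, 0.003]
    - [0, 0.003, 0.003]
  yaw: [0, 0, 0, 0, 0, 0, 0, 0]
  jaw: [0, 0, 0, 0, 0, 0, 0, 0]

```text
time_s: 21.62
position: [0.5534, -0.0951, 0.1777]
eef_rot: [[-0.138, 0.99, 0.0], [0.99, 0.138, 0.0], [0.0, 0.0, -1.0]]
ft_force: [-0.5, 0.7, 0.7]
gripper_width: -0.005
finger_force: 0.0
```

move_arm:
  delta_pos:
    - [0, 0.0005, 0]
    - [0, 0.001, 0]
    - [0, 0.0015, 0]
    - [0, 0.002, 0]
    - [0, 0.002, 0]
  yaw: [0, 0, 0, 0, 0]
  jaw: [0, 0, 0, 0, 0]

```text
time_s: 22.25
position: [0.5553, -0.0949, 0.1776]
eef_rot: [[-0.138, 0.99, -0.0], [0.99, 0.138, 0.0], [0.0, -0.0, -1.0]]
ft_force: [-1.0, -0.2, 1.1]
gripper_width: -0.0
finger_force: 0.5
```

move_arm:
  delta_pos:
    - [0, 0.0005, 0]
    - [0, 0.001, 0]
    - [0, 0.0015, 0]
    - [0, 0.0015, 0]
  yaw: [0, 0, 0, 0]
  jaw: [0, 0, 0, 0]

```text
time_s: 22.75
position: [0.5569, -0.0946, 0.1777]
eef_rot: [[-0.138, 0.99, 0.0], [0.99, 0.138, -0.0], [-0.0, 0.0, -1.0]]
ft_force: [0.2, 0.3, -0.8]
gripper_width: -0.003
finger_force: 0.2
```

move_arm:
  delta_pos:
    - [0, 0.0005, 0]
    - [0, 0.001, 0]
    - [0, 0.0015, 0]
    - [0, 0.0015, 0]
  yaw: [0, 0, 0, 0]
  jaw: [0, 0, 0, 0]

```text
time_s: 23.25
position: [0.5582, -0.0945, 0.1776]
eef_rot: [[-0.138, 0.99, -0.001], [0.99, 0.138, 0.0], [0.0, -0.001, -1.0]]
ft_force: [-2.2, -0.9, 0.7]
gripper_width: -0.0
finger_force: 1.1
```

move_arm:
  delta_pos:
    - [0, 0.0005, 0]
    - [0, 0.001, 0]
    - [0, 0.001, 0]
  yaw: [0, 0, 0]
  jaw: [0, 0, 0]

```text
time_s: 23.62
position: [0.5587, -0.0944, 0.1775]
eef_rot: [[-0.138, 0.99, -0.002], [0.99, 0.138, 0.0], [0.0, -0.002, -1.0]]
ft_force: [-5.5, -1.2, 3.2]
gripper_width: 0.003
finger_force: 3.5
```

```bash
python3 st.py 2>/dev/null | head -1
```

```text
t 23.625 jig xy [-0.1604  0.1218] z 0.1775 F jig [-5.6 -0.4  3.2] head 97.95
```

The stop is felt: about 5.6 N along the fence at the expected place. Now for the final sideways press.

move_arm:
  delta_pos:
    - [0, -0.003, 0]
    - [0, -0.01, 0]
    - [0, -0.012, -0.02]
    - [0.01, -0.012, -0.05]
    - [0.03, 0.01, -0.06]
    - [0.045, 0.04, -0.06]
    - [0.045, 0.07, -0.06]
    - [0.045, 0.085, -0.06]
    - [0.045, 0.085, -0.05]
    - [0.045, 0.085, -0.02]
    - [0.045, 0.085, 0]
    - [0.045, 0.085, 0.01]
    - [0.045, 0.085, 0.0125]
    - [0.045, 0.085, 0.0125]
    - [0.045, 0.085, 0.0125]
  yaw: [0, 0, 0, 0, 0, 0, 0, 0, 0, 0, 0, 0, 0, 0, 0]
  jaw: [0, 0, 0, 20, 50, 80, 100, 100, 100, 100, 100, 100, 100, 100, 100]

```text
time_s: 25.55
position: [0.6378, -0.0381, 0.1662]
eef_rot: [[-0.138, 0.99, 0.002], [0.99, 0.138, -0.0], [-0.001, 0.002, -1.0]]
ft_force: [0.7, -1.1, 0.2]
gripper_width: 0.997
finger_force: 0.0
```

```bash
python3 st.py 2>/dev/null | head -1
```

```text
t 25.55 jig xy [-0.0743  0.1667] z 0.1662 F jig [ 0.5 -1.2  0.2] head 97.94
```

move_arm:
  delta_pos:
    - [-0.003, 0, 0]
    - [-0.007, 0, 0]
    - [-0.011, 0, 0]
    - [-0.015, 0, 0]
    - [-0.018, 0, 0]
    - [-0.02, 0, 0]
    - [-0.0215, 0, 0]
    - [-0.0225, 0, 0]
    - [-0.023, 0, 0]
    - [-0.0235, 0, 0]
    - [-0.024, 0, 0]
    - [-0.024, 0, 0]
  yaw: [0, 0, 0, 0, 0, 0, 0, 0, 0, 0, 0, 0]
  jaw: [100, 100, 100, 100, 100, 100, 100, 100, 100, 100, 100, 100]

```text
time_s: 27.1
position: [0.6406, -0.0618, 0.1652]
eef_rot: [[-0.138, 0.99, 0.0], [0.99, 0.138, -0.0], [-0.0, 0.0, -1.0]]
ft_force: [-0.9, 0.6, 0.1]
gripper_width: 0.999
finger_force: 0.0
```

move_arm:
  delta_pos:
    - [-0.0005, 0, 0]
    - [-0.001, 0, 0]
    - [-0.0015, 0, 0]
    - [-0.0015, 0, 0]
  yaw: [0, 0, 0, 0]
  jaw: [100, 100, 100, 100]

```text
time_s: 27.6
position: [0.6407, -0.0623, 0.1651]
eef_rot: [[-0.138, 0.99, -0.001], [0.99, 0.138, 0.002], [0.002, -0.0, -1.0]]
ft_force: [-0.0, 5.3, 1.6]
gripper_width: 1.002
finger_force: 3.0
```

move_arm:
  delta_pos:
    - [-0.0005, 0, 0]
    - [-0.0008, 0, 0]
    - [-0.0008, 0, 0]
    - [-0.0008, 0, 0]
    - [-0.0008, 0, 0]
  yaw: [0, 0, 0, 0, 0]
  jaw: [100, 100, 100, 100, 100]

```text
time_s: 28.22
position: [0.6407, -0.0625, 0.1651]
eef_rot: [[-0.138, 0.99, -0.001], [0.99, 0.138, 0.003], [0.003, -0.001, -1.0]]
ft_force: [0.1, 8.6, 2.6]
gripper_width: 1.0
finger_force: 4.3
```

move_arm:
  delta_pos:
    - [-0.0004, 0, 0]
    - [-0.0005, 0, 0]
    - [-0.0005, 0, 0]
    - [-0.0005, 0, 0]
    - [-0.0005, 0, 0]
    - [-0.0005, 0, 0]
  yaw: [0, 0, 0, 0, 0, 0]
  jaw: [100, 100, 100, 100, 100, 100]

```text
time_s: 28.98
position: [0.6408, -0.0626, 0.1651]
eef_rot: [[-0.138, 0.99, -0.001], [0.99, 0.138, 0.003], [0.003, -0.001, -1.0]]
ft_force: [-0.8, 10.5, 3.0]
gripper_width: 1.002
finger_force: 5.1
```

It held about 10 N for more than half a second. I'll let go, back away to the left, and check.

move_arm:
  delta_pos:
    - [0.001, 0, 0]
    - [0.004, 0, 0]
    - [0.012, 0, 0]
    - [0.02, 0, -0.01]
    - [0.03, 0, -0.05]
    - [0.03, 0, -0.1]
    - [0.0, 0, -0.15]
    - [-0.03, 0, -0.2]
    - [-0.06, 0, -0.22]
    - [-0.09, 0, -0.23]
    - [-0.12, 0, -0.23]
    - [-0.15, 0, -0.23]
    - [-0.15, 0, -0.23]
    - [-0.15, 0, -0.23]
  yaw: [0, 0, 0, 0, 0, 0, 0, 0, 0, 0, 0, 0, 0, 0]
  jaw: [100, 100, 100, 100, 100, 100, 100, 100, 100, 100, 100, 100, 100, 100]

```text
time_s: 30.72
position: [0.6616, -0.2124, 0.3954]
eef_rot: [[-0.138, 0.99, -0.0], [0.99, 0.138, 0.0], [0.0, -0.0, -1.0]]
ft_force: [0.2, 0.5, -0.1]
gripper_width: 0.998
finger_force: 0.0
```

```bash
cat > fin.py <<'E'
from h import *
s=manip.sense(); w=optics.camera("wrist"); P=wpose(s,w); print(np.round(s["position"],3),np.round(s["ft_force"],1))
cv2.imwrite("pics/w9.png",w["image"][:,:,::-1])
try: O,a=report(w,P)
except Exception as e: print(e)
O=np.array([.7343,-.193]);a=np.radians(7.9)
ex=np.array([np.cos(a),np.sin(a)]);ey=np.array([-ex[1],ex[0]])
X=hmap(w,P);z=cv2.medianBlur(X[...,2].astype(np.float32),5);d=X[...,:2]-O;jx,jy=d@ex,d@ey
st=(z>.0105)&(z<.0145)&(jy>.1075)&(jy<.145)&(abs(jx+.075)<.09)
x,y=jx[st],jy[st];print("strip x",np.percentile(x,[1,99]).round(4))
for nm,lo,hi in(("left edge",.106,.15),):
    for c in np.arange(-.14,-.009,.02):
        k=(abs(jx-c)<.004)&(z>.005)&(z<.0145)&(jy<.16)&(jy>.0)
        f=(abs(jx-c)<.004)&(z>.0165)&(jy<.006)&(jy>-.03)
        print(round(c,3),"left edge",np.percentile(jy[k],99.5).round(4) if k.any() else None,"fence edge",np.percentile(jy[f],98).round(4) if f.any() else None)
E
python3 fin.py 2>/dev/null
```

```text
[ 0.662 -0.212  0.395] [ 0.2  0.5 -0.1]
low ([0.6296, -0.1417], [132, 194, 7.96], 26.61)
jig O [ 0.7337 -0.1939] ang 7.92 stop ang 8.06 3273 1795 widths 0.016993131167960668 0.015419532465688049
  in jig [132, 194, 7.96] [-0.096   0.0661] ang 18.69
strip x [-0.1469 -0.0006]
-0.14 left edge 0.1312 fence edge 0.0046
-0.12 left edge 0.131 fence edge 0.0041
-0.1 left edge 0.131 fence edge 0.0059
-0.08 left edge 0.131 fence edge 0.0034
-0.06 left edge 0.1311 fence edge 0.0033
-0.04 left edge 0.1311 fence edge 0.0058
-0.02 left edge 0.1315 fence edge 0.0042
```

View pics/w9.png

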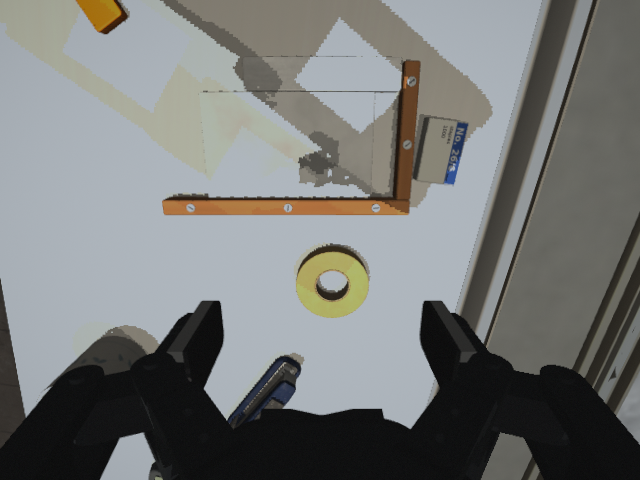

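The picture shows the pad flush on the fence, and the strip (rows 56–92) along it with its end at the stop (col ~402). The combined rectangle measures 132 x 194 mm, with its centre at y = 0.066 and its angle within 0.1°.

```bash
python3 -c "
from bench import manip
print(manip.sign_off())"
```

```text
the job is handed in; nothing more can be done
None
```

I handed the job in with the pad flush on the fence and the straightedge flush along it, its end against the stop; I pressed it at about 10 N for over half a second and let go. No verdict came back from the hand-in.

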